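# Post the spent vial through the bin's sprung flap

## Robot

A 6-joint arm with a two-finger parallel gripper is mounted at the origin on the work surface. World frame = base frame: x ahead of the robot, y to its left, z up, the work surface at z = 0. Lengths are in m, angles in rad, forces in N, time in s.
With the tool pointing down it reaches from about 0.3 to 0.75 m from the base axis. Payload 8.5 kg.
Tool frame: the origin (TCP) lies at the very end of the fingers, on their centre line; the grasp point (between the pads) lies 19 mm behind it; z points along the fingers, y is the direction in which the jaws open and shut (so a half turn about z gives the same grasp; the last joint's range is limited). The gripper opens to 88 mm and grips with 3 to 60 N. Pads are 18 mm wide; open, the fingers measure 123 mm over their backs; the gripper's body (75 mm by 187 mm) begins 45 mm behind the grasp point.
Start: joints at [-1.388, 0.381, 1.297, -0, 1.464, -0.215], TCP at [0.213, -0.507, 0.239] pointing down, gripper open.
Joint ranges: [-3.11, 3.11], [-0.89, 2.33], [0.22, 2.48], [-1.42, 4.56], [0.17, 2.85], [-2.88, 2.88]. Speed limits (rad/s): [2.39, 2.39, 3.14, 3.14, 3.14, 3.14].

## Interface

Orientations are given as [roll, pitch, yaw] about the fixed x, y, z axes, in that order (R = Rz(yaw) Ry(pitch) Rx(roll)).
In Python, from plant import r gives the robot as it stands. The module is installed in compiled form; this text tells all that it offers.
- The arm moves only by the shell command python3 -m inch 'ROWS' [FORCE]. ROWS is JSON, a list of rows, each an object of numbers: "gripper": the closure, from -1 (fully open) to 1 (shut); "tx", "ty", "tz": the shift along the tool's x, y, z in mm; "rx", "ry", "rz": the turn, a rotation vector about the tool's x, y, z in degrees. In form: [{"gripper": .., "tx": .., "ty": .., "tz": .., "rx": .., "ry": .., "rz": ..}, ...]. A call has 1 to 8 rows; each row shifts and turns the pose as measured when the row begins, along the tool's axes as they then stand; what a row does not reach is not made up. A row lasts 1/10 s, in which the tool goes at most 50 mm and 8.59 degrees, less where a joint would pass 70% of its speed; a pose out of reach is approached as far as the arm can. A call is refused whole if a number of a shift passes 50 or a number of a turn 8.59, either way. A call with a gripper value outside its range is refused whole. The fingers move at their own pace and stop on an object; FORCE is the grip in N (left out, the last holds). Time passes only in rows, so rows that do not move let the fingers close. It gives the time, the measured TCP pose, the force and the opening at its end, in the units of the state.
- r.get_state(): the state, without advancing time (a new reading comes with each control period).
- r.camera(name): name is "scene" or "top"; returns a dict with "frame" (400x640x3 uint8, red, green, blue), "camera_matrix" (3x3 intrinsics, pixels), "rvec" (rotation vector, rad) and "tvec" (3), from world to camera coordinates, as OpenCV has them. Camera axes: x right, y down, z forward; pixel columns grow to the right and rows downward; lengths in m; the calibration is good to about 2 mm. A picture is of the moment at which its call begins. There is no depth.
- r.finish_job(): hands the job in, once; it reports no verdict.
The state is a dict: "clock": time; "q": joint angles; "joint_vel": joint speeds; "joint_torque": joint torques, N m; "tool_pos": TCP position; "orientation": TCP orientation; "contact_force": force on the tool from outside, world axes, zero at the start; "moment": the same for the moment, N m; "gripper_width": opening from 0.0 (shut) to 1.0 (fully open).
Only numpy, scipy, OpenCV 4.12 (cv2) and the standard library are available. Lean on these libraries where they do the work, as an engineer would, in place of code of your own. Each camera call takes 0.05 s, during which the arm holds its last target.

## Task

On the treatment table, take the tall amber glass vial, which is spent, and post it foot first through the sprung flap in the lid of the white disposal bin: push the flap open with it and keep hold of it until its foot is well inside, then let go so that it drops in, and draw back so that the flap swings fully shut. Leave the short vial standing where it is.

Things in the scene. Friction and masses are not known exactly. Their poses are not given: they have to be found in the camera images.
- tall_vial: Amber glass vial, upright on the table: round, body 42 mm in diameter up to 74 mm above the foot, then a shoulder and a 30 mm aluminium cap, 100 mm high in all; about 120 g, loose. Origin at the centre of its underside, z up along the vial. The same glass and cap as the short vial but nearly twice as high.
- mouth (a point): Centre of the mouth in the bin's lid, level with the top of the lid, 200 mm above the table. The bin is a fixed white plastic box, 240 mm (x) by 200 mm (y), 200 mm high, empty inside, walls 4 mm, floor 6 mm. The mouth is a rectangle 80 mm along x by 150 mm along y, closed by the flap. x points level from the hinge edge of the mouth to its free edge, y along the hinge, z up; the bin's middle lies 60 mm along +x from this point, and the rest of the lid is closed and flat.
- flap (a joint): Grey steel flap, 77 by 146 mm, filling the mouth, hinged on the mouth's edge at x = -40 mm of mouth, marked by a thin dark rod on the lid next to the bin's side. 0 = shut, level with the lid; opens only downward into the bin, up to 1.5 rad, reaching 80 mm below the lid. A weak spring shuts it; opening takes about 1 N or less. A vial on the bin's floor does not touch it.
- short_vial: Amber glass vial like the tall one but only 58 mm high, 42 mm in diameter (body up to 32 mm), loose, to be left standing. Origin at the centre of its underside, z up. Also about, not needed: a round white jar with a steel lid (78 mm wide, 64 mm high) at least 100 mm from the vials' middles, and a low steel tray with forceps farther out.
Not all that is in view belongs to the job. What is shaped like the tall_vial but purple is not meant.

How it is judged:
On the way:
1. the tall vial, still held by the fingers, keeps the flap open (by at least 0.5 rad) with its foot at least 30 mm below the lid (value of joint flap above 0.5 rad and z of tall_vial in the frame of mouth below -0.03 m and x of tall_vial in the frame of mouth between -0.045 and 0.045 m and y of tall_vial in the frame of mouth between -0.08 and 0.08 m and contact force between the fingers and tall_vial above 0.5 N), for 0.1 s.
At the end, for the whole second after the job is handed in: The tall vial lies or stands at rest inside the bin (its foot at least 70 mm below the lid and between the bin's walls), the flap is shut to within 0.1 rad, and the short vial stands upright within 30 mm of where it was (z of tall_vial in the frame of mouth below -0.07 m and x of tall_vial in the frame of mouth between -0.08 and 0.18 m and y of tall_vial in the frame of mouth between -0.1 and 0.1 m and value of joint flap below 0.1 rad and linear speed of tall_vial below 0.05 m/s and distance of short_vial from where it was at the start of the episode below 0.03 m and angle between short_vial's own z axis and vertical below 0.3 rad); the robot touches nothing.
It fails at once if the short vial is shifted by more than 30 mm or tipped (distance of short_vial from where it was at the start of the episode above 0.03 m or angle between short_vial's own z axis and vertical above 0.3 rad).
It also fails if it takes over 48 s, if anything falls off the work surface, if the arm or the gripper's body presses on something with over 40 N, if the wrist force passes 120 N, or if a joint passes its speed limit or range.

## Working session

There is one attempt and no reset: what is moved stays moved. The work goes in short steps, Python scripts to look and compute and a shell command to move; the robot and the scene stay as the last step left them, time stands still between calls to the robot, and variables do not carry over. Pictures are saved under pics/ and viewed, and the job is handed in when it is done.

```bash
mkdir -p pics
cat > h.py <<'E'
import numpy as np, cv2
from plant import r
def shot(n,tag):
    c=r.camera(n); cv2.imwrite(f'pics/{tag}.png',c['frame'][:,:,::-1]); np.savez(f'{tag}.npz',**c); return c
def ray(c,uv):
    R,_=cv2.Rodrigues(c['rvec']); p=cv2.undistortPoints(np.array([[uv]],float),c['camera_matrix'],None)[0,0]
    d=R.T@np.array([p[0],p[1],1]); o=-R.T@np.array(c['tvec']).ravel(); return o,d
def onz(c,uv,z):
    o,d=ray(c,uv); return o+d*(z-o[2])/d[2]
def proj(c,P):
    return cv2.projectPoints(np.array(P,float).reshape(-1,3),c['rvec'],c['tvec'],c['camera_matrix'],None)[0][:,0]
E
python3 - <<'E'
from h import *
a=shot('scene','s0');b=shot('top','t0')
for c in (a,b): print(ray(c,(320,200)),c['camera_matrix'][0,0])
print(r.get_state())
E
```

```text
(array([1.06556419, 0.24997101, 0.60775123]), array([-0.73104671, -0.32318027, -0.6011732 ])) 363.48859227695203
(array([0.35908626, 0.01046929, 1.1357263 ]), array([ 0.16422021,  0.00237495, -0.98645538])) 496.1589902980433
{'clock': 0.1, 'q': array([-1.38832306e+00,  3.81131185e-01,  1.29812908e+00, -1.20303239e-05,
        1.46360700e+00, -2.15318662e-01]), 'joint_vel': array([ 0.00127018, -0.00079816, -0.00105046,  0.00085874, -0.00076086,
        0.00036056]), 'joint_torque': array([ 4.91437706e-03, -4.38650501e+01, -2.24909824e+01,  7.15169543e-02,
        3.42054921e-02, -7.61701699e-05]), 'tool_pos': array([ 0.21300163, -0.50681784,  0.23821699]), 'orientation': array([-3.14034491e+00, -2.60649883e-04,  3.97793057e-01]), 'contact_force': array([-0.07903837, -1.12324883,  0.01235056]), 'moment': array([ 0.00546806, -0.02144288,  0.02735441]), 'gripper_width': 1.0039714100487844}
```

View pics/s0.png

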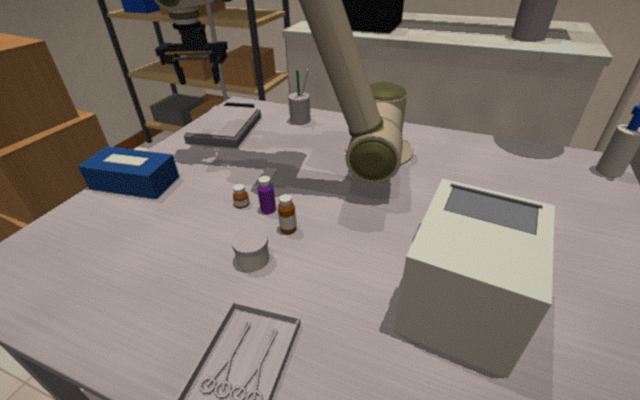

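View pics/t0.png

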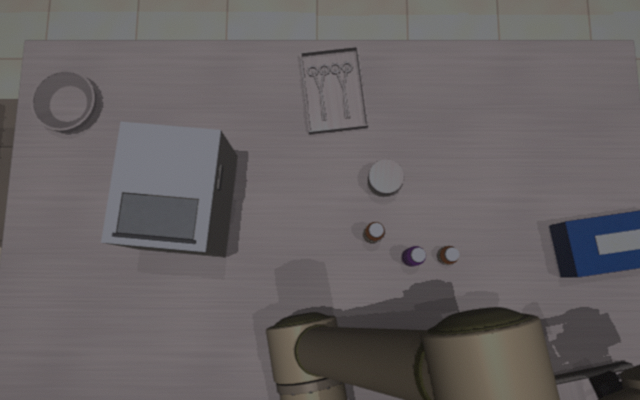

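Scene view candidates: amber at (287,215), the same width as the others but tall; purple at (266,195), tall; amber at (240,196), short. The one at (287,215), top view (375,231), fits: amber and tall. I'll confirm it in a crop and measure.

Run:
```python
from h import *
a=dict(np.load('s0.npz'));b=dict(np.load('t0.npz'))
A=a['frame'][160:290,210:320,::-1];B=b['frame'][150:290,340:480,::-1]
A=cv2.resize(A,(390,460),interpolation=2);B=cv2.resize(B,(400,460),interpolation=2)
cv2.imwrite('pics/crop.png',np.hstack([A,B]))
cv2.imwrite('pics/bin.png',cv2.resize(np.clip(b['frame'][110:270,90:250,::-1].astype(int)*1.6,0,255).astype('uint8'),(600,600),interpolation=2))
for n,uv,z in [('tall',(376.5,230),.1),('purp',(418,254.5),.1),('short',(452,254),.058),('jar',(386,175),.064)]: print(n,onz(b,uv,z))
for uv in [(121,193),(197,204),(114,235),(195,241)]: print('mouth',onz(b,uv,.2))
for uv in [(121,123),(221,130),(103,243),(207,251)]: print('lid',onz(b,uv,.2))
for n,uv in [('tall',(287,200)),('purp',(265,181))]: print(n,onz(a,uv,.1))
print(onz(a,(239.5,188),.058))
for uv in [(455,186),(541,208),(446,213),(536,231)]: print('mouth s',onz(a,uv,.2))
```

```text
tall [ 0.46830786 -0.10551519  0.1       ]
purp [ 0.4176843  -0.19072263  0.1       ]
short [ 0.42148485 -0.27210192  0.058     ]
jar [ 0.59393734 -0.13228313  0.064     ]
mouth [0.52709382 0.39564199 0.2       ]
mouth [0.50622667 0.24809577 0.2       ]
mouth [0.44609786 0.40324919 0.2       ]
mouth [0.43541606 0.24868744 0.2       ]
lid [0.66726247 0.4055557  0.2       ]
lid [0.6533841  0.20752856 0.2       ]
lid [0.4308421  0.42304195 0.2       ]
lid [0.41668904 0.2251669  0.2       ]
tall [ 0.47593802 -0.09472979  0.1       ]
purp [ 0.42501717 -0.18246697  0.1       ]
[ 0.42548285 -0.26506237  0.058     ]
mouth s [0.43324362 0.25777019 0.2       ]
mouth s [0.44917482 0.40720418 0.2       ]
mouth s [0.52445237 0.25299583 0.2       ]
mouth s [0.51914505 0.3965335  0.2       ]
```

View pics/crop.png

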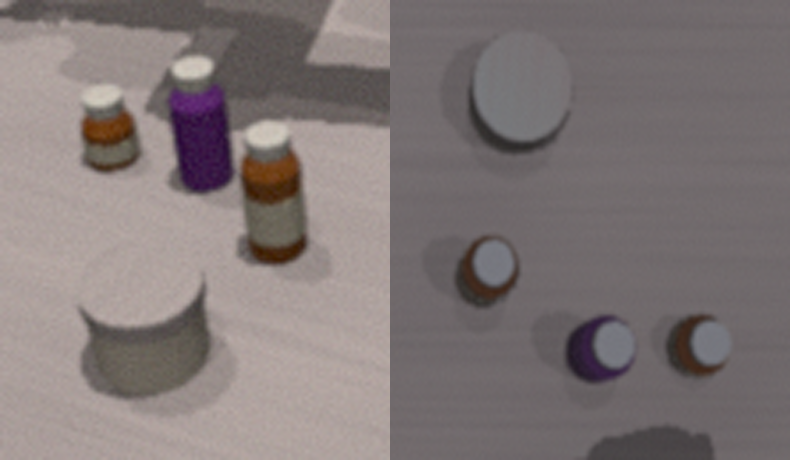

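View pics/bin.png

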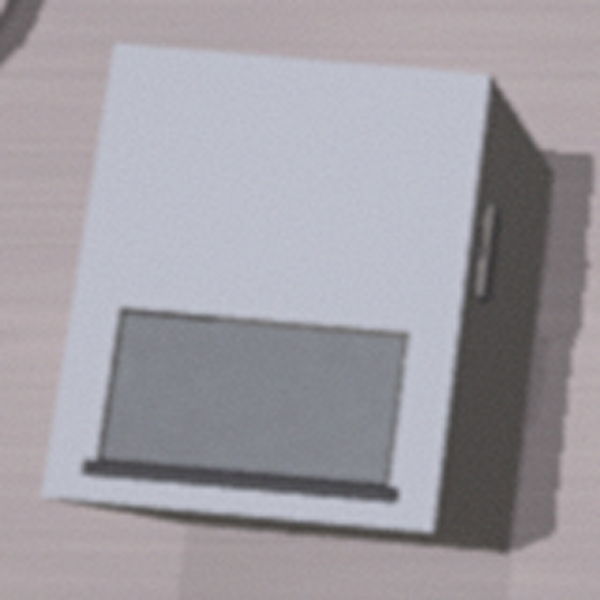

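The crop confirms it: a tall amber vial with a label at scene (287,215), next to a tall purple one and a short amber one. In the top view the bin's dark hinge rod is on the robot's side, at about (154,237). Next I'll refine the positions.

Run:
```python
from h import *
a=dict(np.load('s0.npz'));b=dict(np.load('t0.npz'))
f=lambda u,v:(90+u/3.75-.5+.13,110+v/3.75-.37)
L=[onz(b,f(*p),.2)[:2] for p in [(115,43),(490,75),(435,532),(42,497)]]
M=[onz(b,f(*p),.2)[:2] for p in [(122,308),(409,332),(388,488),(100,460)]]
for Q in (L,M):
    Q=np.array(Q); ex=(Q[0]+Q[1]-Q[2]-Q[3])/2; ey=(Q[0]+Q[3]-Q[1]-Q[2])/2
    y1=np.arctan2(ex[1],ex[0]);y2=np.arctan2(-ey[0],ey[1]); m=Q.mean(0)
    print(Q.round(4).tolist(),'c',m,np.hypot(*ex),np.hypot(*ey),'yaw',y1,y2)
    if Q is not None: 
        y=(y1+y2)/2; print('mouth if lid',m-.06*np.array([np.cos(y),np.sin(y)]))
def tri(u1,u2):
    o,d=ray(a,u1);p,e=ray(b,u2); d/=np.linalg.norm(d);e/=np.linalg.norm(e)
    s=np.linalg.lstsq(np.c_[d,-e],p-o,rcond=None)[0]; x,y=o+s[0]*d,p+s[1]*e; return (x+y)/2,np.linalg.norm(x-y)
print(tri((285.6,196.7),(376.1,229.7)), onz(a,(285.6,196.7),.1),onz(b,(376.1,229.7),.1))
print('short',tri((210+103/3.545,160+94/3.54),(340+321/2.857,150+342/3.286)))
print('purp',tri((210+194/3.545,160+67/3.54),(340+224/2.857,150+346/3.286)))
```

```text
[[0.6712, 0.4072], [0.6541, 0.2089], [0.4157, 0.2277], [0.4324, 0.4273]] c [0.54336291 0.31779173] 0.2393646232717224 0.1996422590338521 yaw -0.08121653476558502 -0.08448180219046598
mouth if lid [0.48356871 0.322757  ]
[[0.5295, 0.3936], [0.5176, 0.2453], [0.4377, 0.2524], [0.4513, 0.3992]] c [0.48402117 0.3226401 ] 0.07930251767813866 0.1480800121031739 yaw -0.08040089403957183 -0.08611402562961852
mouth if lid [0.42422901 0.32762978]
(array([ 0.46823754, -0.10342536,  0.10204741]), np.float64(0.0022585381678542583)) [ 0.46554724 -0.10372121  0.1       ] [ 0.46893437 -0.10468841  0.1       ]
short (array([ 0.42057343, -0.27143208,  0.05811566]), np.float64(0.0030632841698373294))
purp (array([ 0.41549407, -0.19050548,  0.09857382]), np.float64(0.0028065890120351697))
```

```bash
python3 -m inch '[{"gripper":-1,"tx":25,"ty":-17},{"gripper":-1,"tx":25,"ty":-17},{"gripper":-1,"tx":25,"ty":-17},{"gripper":-1,"tx":25,"ty":-17},{"gripper":-1,"tx":25,"ty":-17},{"gripper":-1,"tx":25,"ty":-17},{"gripper":-1,"tx":25,"ty":-17},{"gripper":-1,"tx":25,"ty":-17}]'
cat > d.py <<'E'
import sys
from h import *
from scipy.spatial.transform import Rotation as Ro
s=r.get_state(); R=Ro.from_euler('xyz',s['orientation'])
x,y,z,yaw=map(float,sys.argv[1:5])
T=Ro.from_euler('xyz',[np.pi,0,yaw])
print('t',s['clock'],'pos',s['tool_pos'].round(4),'rpy',s['orientation'].round(4),'w',round(s['gripper_width'],3),'F',s['contact_force'].round(2))
print('d tool mm',(R.inv().apply(np.array([x,y,z])-s['tool_pos'])*1000).round(1),'rot deg',np.degrees((R.inv()*T).as_rotvec()).round(2))
E
python3 d.py .468 -.104 .2 .398
```

```text
t 0.1 pos [ 0.213  -0.5068  0.2382] rpy [-3.1403e+00 -3.0000e-04  3.9780e-01] w 1.004 F [-0.08 -1.12  0.01]
d tool mm [ 391.1 -272.5   38.7] rot deg [-0.07 -0.01 -0.01]validation failed for argument at $[0]...
```

```bash
python3 -m inch '[{"gripper":-1,"tx":25,"ty":-17,"tz":0,"rx":0,"ry":0,"rz":0},{"gripper":-1,"tx":25,"ty":-17,"tz":0,"rx":0,"ry":0,"rz":0},{"gripper":-1,"tx":25,"ty":-17,"tz":0,"rx":0,"ry":0,"rz":0},{"gripper":-1,"tx":25,"ty":-17,"tz":0,"rx":0,"ry":0,"rz":0},{"gripper":-1,"tx":25,"ty":-17,"tz":0,"rx":0,"ry":0,"rz":0},{"gripper":-1,"tx":25,"ty":-17,"tz":0,"rx":0,"ry":0,"rz":0},{"gripper":-1,"tx":25,"ty":-17,"tz":0,"rx":0,"ry":0,"rz":0},{"gripper":-1,"tx":25,"ty":-17,"tz":0,"rx":0,"ry":0,"rz":0}]'; python3 d.py .468 -.104 .2 .398
```

```text
clock: 0.9
tool_pos: [0.3469, -0.2982, 0.2355]
orientation: [-3.134, -0.0, 0.392]
contact_force: [-0.0, -1.0, 0.0]
gripper_width: 1.0
t 0.9 pos [ 0.3469 -0.2982  0.2355] rpy [-3.1342e+00 -1.0000e-04  3.9150e-01] w 1.0 F [-0.02 -1.02  0.03]
d tool mm [ 186.  -133.1   36.5] rot deg [-0.42 -0.01 -0.37]
```

```bash
python3 -m inch '[{"gripper":-1,"tx":25,"ty":-18,"tz":2,"rx":0,"ry":0,"rz":0},{"gripper":-1,"tx":25,"ty":-18,"tz":2,"rx":0,"ry":0,"rz":0},{"gripper":-1,"tx":25,"ty":-18,"tz":2,"rx":0,"ry":0,"rz":0},{"gripper":-1,"tx":25,"ty":-18,"tz":2,"rx":0,"ry":0,"rz":0},{"gripper":-1,"tx":25,"ty":-18,"tz":2,"rx":0,"ry":0,"rz":0},{"gripper":-1,"tx":25,"ty":-18,"tz":2,"rx":0,"ry":0,"rz":0},{"gripper":-1,"tx":20,"ty":-14,"tz":2,"rx":0,"ry":0,"rz":0},{"gripper":-1,"tx":5,"ty":-4,"tz":2,"rx":0,"ry":0,"rz":0}]'; python3 d.py .468 -.104 .15 .398
```

```text
clock: 1.7
tool_pos: [0.4642, -0.1039, 0.2186]
orientation: [-3.131, 0.002, 0.394]
contact_force: [0.1, -0.5, -0.3]
gripper_width: 0.998
t 1.7 pos [ 0.4642 -0.1039  0.2186] rpy [-3.1309e+00  1.5000e-03  3.9410e-01] w 0.998 F [ 0.12 -0.51 -0.27]
d tool mm [ 3.6  2.2 68.5] rot deg [-0.62  0.09 -0.22]
```

```bash
python3 -m inch '[{"gripper":-1,"tx":3,"ty":2,"tz":20,"rx":-0.6,"ry":0,"rz":0},{"gripper":-1,"tx":0,"ty":0,"tz":20,"rx":0,"ry":0,"rz":0},{"gripper":-1,"tx":0,"ty":0,"tz":20,"rx":0,"ry":0,"rz":0},{"gripper":-1,"tx":0,"ty":0,"tz":5,"rx":0,"ry":0,"rz":0},{"gripper":-1,"tx":0,"ty":0,"tz":0,"rx":0,"ry":0,"rz":0}]'; python3 d.py .468 -.104 .042 .398
python3 - <<'E'
from h import *
a=shot('scene','s1');b=shot('top','t1')
cv2.imwrite('pics/c1.png',np.hstack([cv2.resize(a['frame'][90:290,190:390,::-1],(400,400)),cv2.resize(b['frame'][130:330,300:500,::-1],(400,400))]))
E
```

```text
clock: 2.2
tool_pos: [0.467, -0.1055, 0.1511]
orientation: [3.141, 0.003, 0.396]
contact_force: [0.2, 0.5, 0.0]
gripper_width: 0.997
t 2.2 pos [ 0.467  -0.1055  0.1511] rpy [3.1413e+00 2.6000e-03 3.9570e-01] w 0.997 F [0.21 0.47 0.02]
d tool mm [  1.8  -1.  109.1] rot deg [ 0.02  0.15 -0.13]
```

View pics/c1.png

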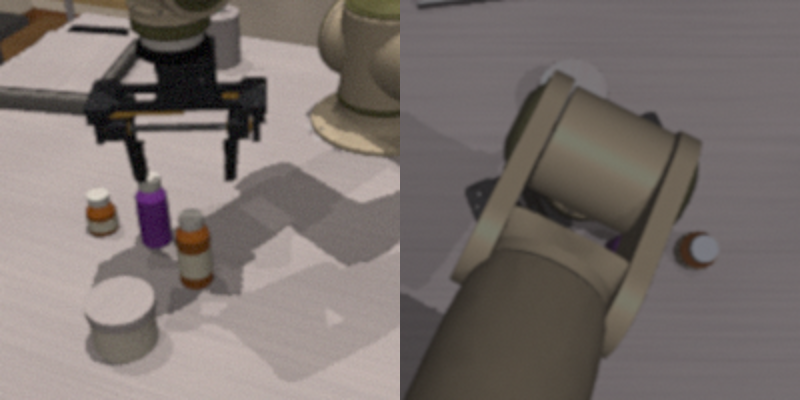

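The left crop shows both fingertips, at about scene (260,179) and (306,179), above and either side of the amber vial's cap (285,197). The purple vial is clear. I'll check the projection and go down.

```bash
python3 - <<'E'
from h import *
a=dict(np.load('s1.npz')); print(proj(a,[[.467,-.1055,.151],[.467+.387*.044,-.1055-.922*.044,.151],[.467-.387*.044,-.1055+.922*.044,.151]]))
E
python3 -m inch '[{"gripper":-1,"tx":2,"ty":-1,"tz":15,"rx":0,"ry":0,"rz":0},{"gripper":-1,"tx":0,"ty":0,"tz":15,"rx":0,"ry":0,"rz":0},{"gripper":-1,"tx":0,"ty":0,"tz":15,"rx":0,"ry":0,"rz":0},{"gripper":-1,"tx":0,"ty":0,"tz":15,"rx":0,"ry":0,"rz":0},{"gripper":-1,"tx":0,"ty":0,"tz":15,"rx":0,"ry":0,"rz":0},{"gripper":-1,"tx":0,"ty":0,"tz":5,"rx":0,"ry":0,"rz":0}]'; python3 d.py .468 -.104 .042 .398
```

```text
[[282.80308533 178.82011369]
 [263.46352854 179.1511354 ]
 [302.16168936 178.48876596]]
clock: 2.9
tool_pos: [0.4726, -0.107, 0.076]
orientation: [3.129, -0.008, 0.395]
contact_force: [0.1, 0.1, -0.4]
gripper_width: 0.998
t 2.9 pos [ 0.4726 -0.107   0.076 ] rpy [ 3.1289 -0.0078  0.3949] w 0.998 F [ 0.08  0.06 -0.36]
d tool mm [-3.4 -4.9 33.9] rot deg [ 0.73 -0.45 -0.18]
```

```bash
python3 -m inch '[{"gripper":-1,"tx":-3,"ty":-4,"tz":10,"rx":0.7,"ry":-0.4,"rz":0},{"gripper":-1,"tx":0,"ty":0,"tz":10,"rx":0,"ry":0,"rz":0},{"gripper":-1,"tx":0,"ty":0,"tz":6,"rx":0,"ry":0,"rz":0},{"gripper":-1,"tx":0,"ty":0,"tz":0,"rx":0,"ry":0,"rz":0}]'; python3 d.py .468 -.104 .042 .398
```

```text
clock: 3.3
tool_pos: [0.4691, -0.105, 0.0496]
orientation: [3.14, -0.002, 0.395]
contact_force: [0.2, -0.0, 0.0]
gripper_width: 1.0
t 3.3 pos [ 0.4691 -0.105   0.0496] rpy [ 3.1398e+00 -2.2000e-03  3.9470e-01] w 1.0 F [ 0.2  -0.02  0.01]
d tool mm [-0.6 -1.4  7.6] rot deg [ 0.1  -0.13 -0.19]
```

```bash
python3 -m inch '[{"gripper":-1,"tx":-0.5,"ty":-1,"tz":7,"rx":0,"ry":0,"rz":0},{"gripper":-1,"tx":0,"ty":0,"tz":0,"rx":0,"ry":0,"rz":0},{"gripper":1,"tx":0,"ty":0,"tz":0,"rx":0,"ry":0,"rz":0},{"gripper":1,"tx":0,"ty":0,"tz":0,"rx":0,"ry":0,"rz":0},{"gripper":1,"tx":0,"ty":0,"tz":0,"rx":0,"ry":0,"rz":0},{"gripper":1,"tx":0,"ty":0,"tz":0,"rx":0,"ry":0,"rz":0},{"gripper":1,"tx":0,"ty":0,"tz":0,"rx":0,"ry":0,"rz":0},{"gripper":1,"tx":0,"ty":0,"tz":0,"rx":0,"ry":0,"rz":0}]' 15;python3 d.py .468 -.104 .042 .398
```

```text
clock: 4.1
tool_pos: [0.4688, -0.1045, 0.0431]
orientation: [3.138, -0.004, 0.395]
contact_force: [-0.6, 1.7, -0.6]
gripper_width: 0.48
t 4.1 pos [ 0.4688 -0.1045  0.0431] rpy [ 3.1381 -0.0038  0.3948] w 0.48 F [-0.65  1.68 -0.57]
d tool mm [-0.6 -0.8  1.1] rot deg [ 0.2  -0.22 -0.18]
```

Closed at 0.48, which is 42 mm, the body diameter. Lifting.

```bash
python3 -m inch '[{"gripper":1,"tx":0,"ty":0,"tz":-15,"rx":0,"ry":0,"rz":0},{"gripper":1,"tx":0,"ty":0,"tz":-30,"rx":0,"ry":0,"rz":0},{"gripper":1,"tx":0,"ty":0,"tz":-40,"rx":0,"ry":0,"rz":0},{"gripper":1,"tx":0,"ty":0,"tz":-40,"rx":0,"ry":0,"rz":0},{"gripper":1,"tx":0,"ty":0,"tz":-40,"rx":0,"ry":0,"rz":0},{"gripper":1,"tx":0,"ty":0,"tz":-40,"rx":0,"ry":0,"rz":0},{"gripper":1,"tx":0,"ty":0,"tz":-40,"rx":0,"ry":0,"rz":0},{"gripper":1,"tx":0,"ty":0,"tz":-30,"rx":0,"ry":0,"rz":0}]';python3 d.py .489 .322 .30 -.083
python3 - <<'E'
from h import *
a=shot('scene','s2');cv2.imwrite('pics/c2.png',cv2.resize(a['frame'][60:260,180:380,::-1],(500,500)))
E
```

```text
clock: 4.9
tool_pos: [0.4652, -0.103, 0.3242]
orientation: [-3.135, 0.005, 0.394]
contact_force: [0.6, -0.3, -2.3]
gripper_width: 0.467
t 4.9 pos [ 0.4652 -0.103   0.3242] rpy [-3.1348  0.0051  0.3945] w 0.467 F [ 0.6  -0.32 -2.34]
d tool mm [ 185.4 -383.1   25.9] rot deg [-0.31  0.38 27.36]
```

View pics/c2.png

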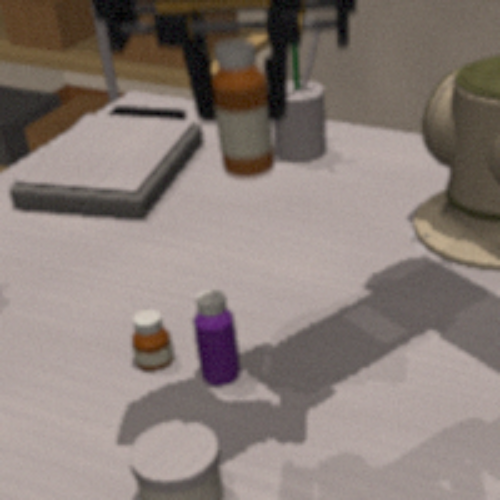

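The vial hangs upright in the fingers, and the short and purple vials stand undisturbed at crop (152,340) and (217,340). Moving to the bin.

```bash
python3 -m inch '[{"gripper":1,"tx":12,"ty":-20,"tz":0,"rx":0,"ry":0,"rz":3.4},{"gripper":1,"tx":12,"ty":-25,"tz":0,"rx":0,"ry":0,"rz":3.4},{"gripper":1,"tx":10,"ty":-28,"tz":0,"rx":0,"ry":0,"rz":3.4},{"gripper":1,"tx":8,"ty":-28,"tz":0,"rx":0,"ry":0,"rz":3.4},{"gripper":1,"tx":7,"ty":-28,"tz":0,"rx":0,"ry":0,"rz":3.4},{"gripper":1,"tx":5,"ty":-28,"tz":0,"rx":0,"ry":0,"rz":3.4},{"gripper":1,"tx":4,"ty":-28,"tz":0,"rx":0,"ry":0,"rz":3.4},{"gripper":1,"tx":2,"ty":-28,"tz":0,"rx":0,"ry":0,"rz":3.4}]' ;python3 d.py .489 .322 .30 -.083
```

```text
clock: 5.75
tool_pos: [0.4884, 0.1243, 0.3271]
orientation: [3.141, 0.002, -0.105]
contact_force: [0.4, 0.1, -0.1]
gripper_width: 0.469
t 5.75 pos [0.4884 0.1243 0.3271] rpy [ 3.141e+00  2.000e-03 -1.050e-01] w 0.469 F [ 0.36  0.11 -0.08]
d tool mm [ -20.1 -196.7   27. ] rot deg [ 0.03  0.12 -1.26]
```

```bash
python3 -m inch '[{"gripper":1,"tx":-3,"ty":-28,"tz":0,"rx":0,"ry":0,"rz":-1.2},{"gripper":1,"tx":-3,"ty":-28,"tz":0,"rx":0,"ry":0,"rz":0},{"gripper":1,"tx":-3,"ty":-28,"tz":0,"rx":0,"ry":0,"rz":0},{"gripper":1,"tx":-3,"ty":-28,"tz":0,"rx":0,"ry":0,"rz":0},{"gripper":1,"tx":-3,"ty":-28,"tz":0,"rx":0,"ry":0,"rz":0},{"gripper":1,"tx":-3,"ty":-28,"tz":5,"rx":0,"ry":0,"rz":0},{"gripper":1,"tx":-2,"ty":-15,"tz":5,"rx":0,"ry":0,"rz":0},{"gripper":1,"tx":0,"ty":0,"tz":0,"rx":0,"ry":0,"rz":0}]' ;python3 d.py .489 .322 .26 -.083
```

```text
clock: 6.55
tool_pos: [0.482, 0.3184, 0.3112]
orientation: [3.138, 0.01, -0.082]
contact_force: [-0.5, -0.3, -0.6]
gripper_width: 0.466
t 6.55 pos [0.482  0.3184 0.3112] rpy [ 3.1382  0.0101 -0.0815] w 0.466 F [-0.54 -0.25 -0.59]
d tool mm [ 7.2 -4.4 51.1] rot deg [0.19 0.58 0.08]
```

```bash
python3 -m inch '[{"gripper":1,"tx":6,"ty":-4,"tz":10,"rx":0,"ry":0.6,"rz":0},{"gripper":1,"tx":0,"ty":0,"tz":12,"rx":0,"ry":0,"rz":0},{"gripper":1,"tx":0,"ty":0,"tz":12,"rx":0,"ry":0,"rz":0},{"gripper":1,"tx":0,"ty":0,"tz":10,"rx":0,"ry":0,"rz":0},{"gripper":1,"tx":0,"ty":0,"tz":0,"rx":0,"ry":0,"rz":0}]' ;python3 d.py .489 .322 .26 -.083
python3 - <<'E'
from h import *
a=shot('scene','s3');b=shot('top','t3')
cv2.imwrite('pics/c3.png',np.hstack([cv2.resize(a['frame'][60:260,380:580,::-1],(400,400)),cv2.resize(b['frame'][110:310,80:280,::-1],(400,400))]))
E
```

```text
clock: 7.05
tool_pos: [0.4892, 0.3171, 0.2654]
orientation: [3.136, -0.001, -0.084]
contact_force: [-0.0, 0.3, -1.0]
gripper_width: 0.47
t 7.05 pos [0.4892 0.3171 0.2654] rpy [ 3.1361e+00 -6.0000e-04 -8.4400e-02] w 0.47 F [-0.02  0.28 -1.03]
d tool mm [-0.6 -4.9  5.4] rot deg [ 0.32 -0.03 -0.08]
```

View pics/c3.png

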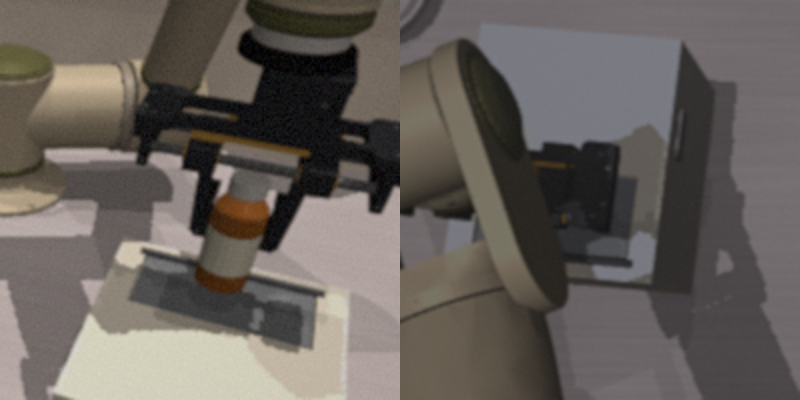

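The left crop shows the vial upright just above the grey flap, foot at crop (218,285), inside the mouth. Pushing in.

```bash
python3 -m inch '[{"gripper":1,"tx":0,"ty":-4,"tz":8,"rx":0.3,"ry":0,"rz":0},{"gripper":1,"tx":0,"ty":0,"tz":10,"rx":0,"ry":0,"rz":0},{"gripper":1,"tx":0,"ty":0,"tz":10,"rx":0,"ry":0,"rz":0},{"gripper":1,"tx":0,"ty":0,"tz":10,"rx":0,"ry":0,"rz":0}]' ;python3 d.py .489 .322 .155 -.083
```

```text
clock: 7.55
tool_pos: [0.491, 0.322, 0.2286]
orientation: [-3.138, -0.007, -0.084]
contact_force: [0.1, -0.1, -1.2]
gripper_width: 0.47
t 7.55 pos [0.491  0.322  0.2286] rpy [-3.1379 -0.0075 -0.0843] w 0.47 F [ 0.13 -0.05 -1.21]
d tool mm [-2.5  0.4 73.5] rot deg [-0.21 -0.43 -0.08]
```

```bash
python3 -m inch '[{"gripper":1,"tx":-3,"ty":0,"tz":10,"rx":-0.2,"ry":-0.4,"rz":0},{"gripper":1,"tx":0,"ty":0,"tz":10,"rx":0,"ry":0,"rz":0},{"gripper":1,"tx":-1,"ty":0,"tz":10,"rx":0,"ry":0,"rz":0},{"gripper":1,"tx":-1,"ty":0,"tz":10,"rx":0,"ry":0,"rz":0}]' ;python3 d.py .489 .322 .155 -.083
```

```text
clock: 7.95
tool_pos: [0.4855, 0.3224, 0.1843]
orientation: [3.141, 0.001, -0.084]
contact_force: [0.6, -0.2, -0.9]
gripper_width: 0.47
t 7.95 pos [0.4855 0.3224 0.1843] rpy [ 3.1409e+00  1.0000e-03 -8.4200e-02] w 0.47 F [ 0.6  -0.25 -0.85]
d tool mm [ 3.5  0.1 29.3] rot deg [ 0.04  0.06 -0.07]
```

```bash
python3 -m inch '[{"gripper":1,"tx":3,"ty":0,"tz":9,"rx":0,"ry":0,"rz":0},{"gripper":1,"tx":0,"ty":0,"tz":9,"rx":0,"ry":0,"rz":0},{"gripper":1,"tx":0,"ty":0,"tz":8,"rx":0,"ry":0,"rz":0},{"gripper":1,"tx":0,"ty":0,"tz":0,"rx":0,"ry":0,"rz":0},{"gripper":1,"tx":0,"ty":0,"tz":0,"rx":0,"ry":0,"rz":0},{"gripper":1,"tx":0,"ty":0,"tz":0,"rx":0,"ry":0,"rz":0}]' ;python3 d.py .489 .322 .155 -.083
python3 - <<'E'
from h import *
a=shot('scene','s4')
cv2.imwrite('pics/c4.png',cv2.resize(a['frame'][110:310,380:580,::-1],(600,600)))
E
```

```text
clock: 8.55
tool_pos: [0.4885, 0.3219, 0.1545]
orientation: [3.14, 0.003, -0.084]
contact_force: [1.5, -0.1, -1.9]
gripper_width: 0.473
t 8.55 pos [0.4885 0.3219 0.1545] rpy [ 3.1399e+00  2.7000e-03 -8.4300e-02] w 0.473 F [ 1.53 -0.13 -1.9 ]
d tool mm [ 0.5 -0.2 -0.5] rot deg [ 0.1   0.15 -0.07]
```

View pics/c4.png

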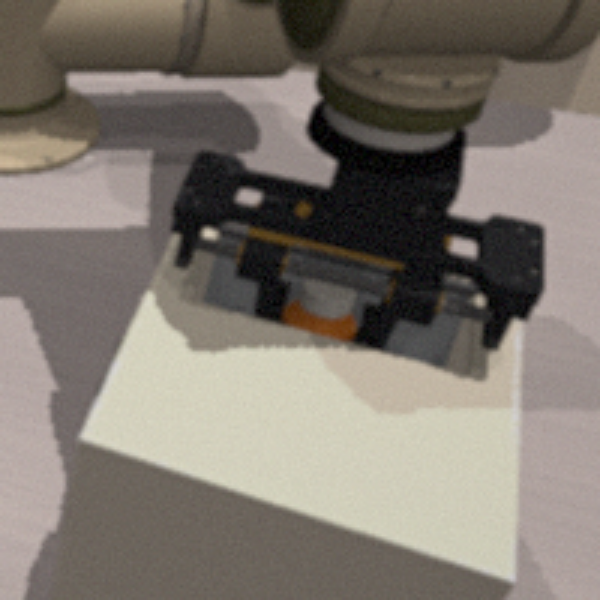

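The vial is held in the open mouth with its cap at lid level, crop (325,300), and the flap is down. Letting go with the jaws partly open.

```bash
python3 -m inch '[{"gripper":-0.5,"tx":0,"ty":0,"tz":0,"rx":0,"ry":0,"rz":0},{"gripper":-0.5,"tx":0,"ty":0,"tz":0,"rx":0,"ry":0,"rz":0},{"gripper":-0.5,"tx":0,"ty":0,"tz":0,"rx":0,"ry":0,"rz":0},{"gripper":-0.5,"tx":0,"ty":0,"tz":0,"rx":0,"ry":0,"rz":0},{"gripper":-0.5,"tx":0,"ty":0,"tz":0,"rx":0,"ry":0,"rz":0},{"gripper":-0.5,"tx":0,"ty":0,"tz":0,"rx":0,"ry":0,"rz":0}]' ;python3 d.py .489 .322 .155 -.083
python3 - <<'E'
from h import *
a=shot('scene','s5')
cv2.imwrite('pics/c5.png',cv2.resize(a['frame'][110:310,380:580,::-1],(600,600)))
E
```

```text
clock: 9.2
tool_pos: [0.4892, 0.3223, 0.1565]
orientation: [-3.141, -0.001, -0.084]
contact_force: [-0.0, -0.1, -0.1]
gripper_width: 0.745
t 9.2 pos [0.4892 0.3223 0.1565] rpy [-3.1414e+00 -1.0000e-03 -8.4200e-02] w 0.745 F [-0.04 -0.11 -0.07]
d tool mm [-0.2  0.3  1.5] rot deg [-0.01 -0.06 -0.07]
```

View pics/c5.png

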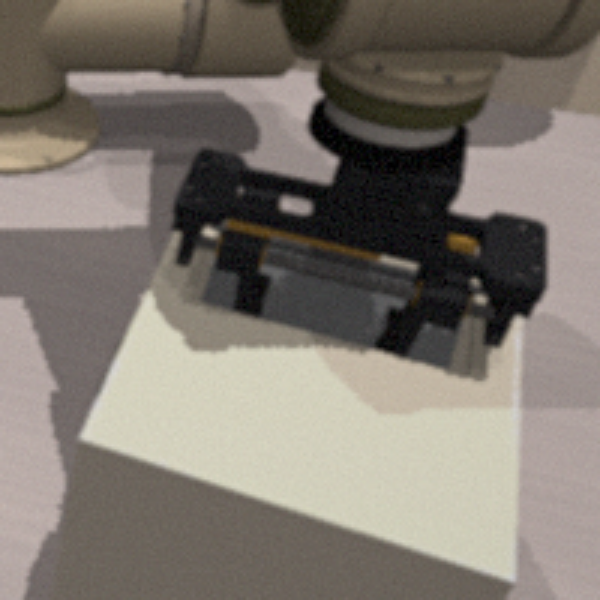

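The cap has gone from between the fingers, so the vial has dropped, and the flap rests against the fingers. Drawing straight up.

```bash
python3 -m inch '[{"gripper":-0.5,"tx":0,"ty":0,"tz":-8,"rx":0,"ry":0,"rz":0},{"gripper":-0.5,"tx":0,"ty":0,"tz":-10,"rx":0,"ry":0,"rz":0},{"gripper":-0.5,"tx":0,"ty":0,"tz":-10,"rx":0,"ry":0,"rz":0},{"gripper":-0.5,"tx":0,"ty":0,"tz":-10,"rx":0,"ry":0,"rz":0},{"gripper":-0.5,"tx":0,"ty":0,"tz":-15,"rx":0,"ry":0,"rz":0},{"gripper":-0.5,"tx":0,"ty":0,"tz":-20,"rx":0,"ry":0,"rz":0},{"gripper":-0.5,"tx":0,"ty":0,"tz":-30,"rx":0,"ry":0,"rz":0},{"gripper":-0.5,"tx":0,"ty":0,"tz":-30,"rx":0,"ry":0,"rz":0}]'
python3 -m inch '[{"gripper":-0.5,"tx":0,"ty":15,"tz":-10,"rx":0,"ry":0,"rz":0},{"gripper":-0.5,"tx":0,"ty":25,"tz":0,"rx":0,"ry":0,"rz":0},{"gripper":-0.5,"tx":0,"ty":25,"tz":0,"rx":0,"ry":0,"rz":0},{"gripper":-0.5,"tx":0,"ty":25,"tz":0,"rx":0,"ry":0,"rz":0},{"gripper":-0.5,"tx":0,"ty":25,"tz":0,"rx":0,"ry":0,"rz":0},{"gripper":-0.5,"tx":0,"ty":25,"tz":0,"rx":0,"ry":0,"rz":0},{"gripper":-0.5,"tx":0,"ty":20,"tz":0,"rx":0,"ry":0,"rz":0},{"gripper":-0.5,"tx":0,"ty":0,"tz":0,"rx":0,"ry":0,"rz":0}]'
python3 - <<'E'
from h import *
a=shot('scene','s6');b=shot('top','t6')
cv2.imwrite('pics/c6.png',np.vstack([cv2.resize(a['frame'][:,:,::-1],(480,300)),cv2.resize(b['frame'][:,:,::-1],(480,300))]))
cv2.imwrite('pics/c6b.png',cv2.resize(a['frame'][160:260,400:580,::-1],(720,400)))
E
```

```text
clock: 10.05
tool_pos: [0.4877, 0.3218, 0.2962]
orientation: [3.14, 0.004, -0.084]
contact_force: [0.3, -0.7, 0.5]
gripper_width: 0.749
clock: 10.85
tool_pos: [0.4709, 0.1513, 0.3095]
orientation: [3.141, -0.001, -0.084]
contact_force: [0.5, -0.6, 0.3]
gripper_width: 0.751
```

View pics/c6.png

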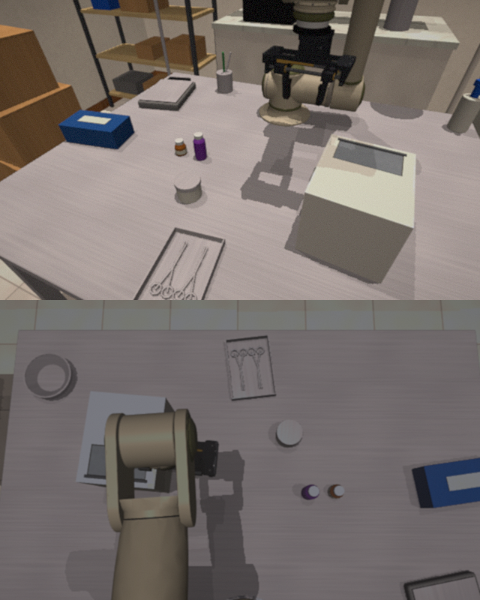

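View pics/c6b.png

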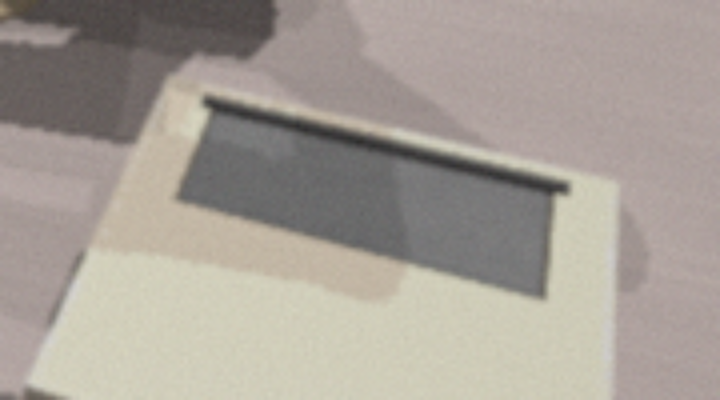

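The flap looks flush in the mouth, crop (180–550,100–298). The vial is gone from the table, and the short and purple vials still stand. I'll let it settle, move the arm's shadow away, and compare with the first picture.

```bash
python3 -m inch '[{"gripper":-0.5,"tx":0,"ty":25,"tz":0,"rx":0,"ry":0,"rz":0},{"gripper":-0.5,"tx":0,"ty":25,"tz":0,"rx":0,"ry":0,"rz":0},{"gripper":-0.5,"tx":0,"ty":25,"tz":0,"rx":0,"ry":0,"rz":0},{"gripper":-0.5,"tx":0,"ty":25,"tz":0,"rx":0,"ry":0,"rz":0},{"gripper":-0.5,"tx":0,"ty":0,"tz":0,"rx":0,"ry":0,"rz":0},{"gripper":-0.5,"tx":0,"ty":0,"tz":0,"rx":0,"ry":0,"rz":0},{"gripper":-0.5,"tx":0,"ty":0,"tz":0,"rx":0,"ry":0,"rz":0},{"gripper":-0.5,"tx":0,"ty":0,"tz":0,"rx":0,"ry":0,"rz":0}]'
python3 - <<'E'
from h import *
a=shot('scene','s7');o=dict(np.load('s0.npz'))
for y0,y1,x0,x1 in [(160,260,400,580),(170,220,225,255)]:
    d=cv2.absdiff(a['frame'][y0:y1,x0:x1],o['frame'][y0:y1,x0:x1]); print(d.mean(),np.percentile(d,99))
cv2.imwrite('pics/c7.png',np.vstack([cv2.resize(f['frame'][160:260,400:580,::-1],(540,300)) for f in(o,a)]))
E
```

```text
clock: 11.75
tool_pos: [0.4626, 0.0566, 0.308]
orientation: [-3.14, 0.001, -0.073]
contact_force: [0.9, 0.4, -0.1]
gripper_width: 0.749
13.567833333333333 89.0
11.915333333333333 60.0
```

View pics/c7.png

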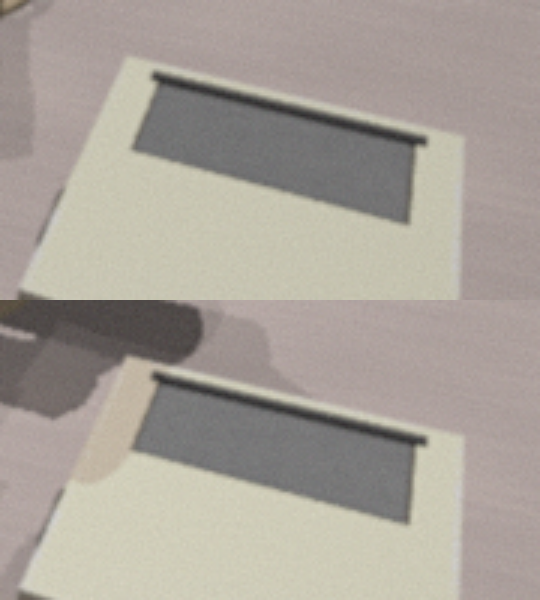

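The flap looks the same before (top) and after (bottom), so it is shut. Handing in.

```bash
python3 -c "
from plant import r
print(r.finish_job())"
```

```text
the job is handed in; nothing more can be done
None
```

I gripped the tall amber vial by its body, pushed the flap open with its foot and let go with the foot about 89 mm below the lid. I then drew straight up and moved clear, and handed the job in at about 12 s of the 48 s.

**Last checks:**
- **Vial:** after release it was gone from between the fingers and is no longer on the table. It can't be seen inside the closed bin, so its final pose there is inferred.
- **Flap:** its outline looks the same in the first and last pictures, so it is shut. I judged this by eye, because the pixel difference I computed was mostly arm shadow and settled nothing.
- **Short vial:** it still stands upright. I judged its position by eye too, since the pixel difference there (mean about 12 grey levels, shadow probably part of it) was no use and I did not re-measure it.
- **Forces:** the readings I took stayed under about 3 N.

The first move call was refused because rows must list every key; nothing moved.

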